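# Set the strip guide to its gauge mark with the knurled wheel

### The job

Set the width of the strip guide: with a fingertip resting lightly on top of its brass knurled wheel, roll the wheel, the top away from the scale rail, so that the sliding fence closes the gap until the black line on its white pointer stands within the red gauge mark, then take the finger away. Move the fence by the wheel only: do not push the fence or the red mark directly, do not press the wheel hard, grasp nothing, and leave the jars and other things round the guide where they stand.

Things in the scene. Friction and masses are not known exactly. Their poses are not given: they have to be found in the camera images.
- guide: Strip guide fixed on the bench; dark base plate 120 (x) x 280 (y) x 12 mm. Origin: centre of its underside; z up. Along y: wheel at the -y end, fixed aluminium fence at the +y end. The white scale rail with ticks every 10 mm runs along y at the front edge (x = -50 mm). Grey wheel housing: x -37..37, y -139..-71, top 54 mm above the bench; fences 52 mm high. x is the way the wheel's top rolls to close the gap.
- wheel_top (a point): Topmost point of the untouched wheel, 78 mm above the bench, at x = 0, y = -105 mm in the guide's frame; a fixed point with the guide's axes that neither turns nor sinks. A fingertip pressed 4 to 6 mm below this point and drawn along the guide's x, from 20 mm before it to 20 mm past it, turns the wheel by friction with little slip; lift, go back, repeat.
- wheel (a joint): Turn of the knurled wheel about the guide's y axis, rad; it can go round several times. Grows as the top of the wheel rolls along the guide's +x. Each rad moves the sliding fence 10 mm towards the fixed fence (+y); rolling back opens the gap again. It stays where it is left.
- fence: Sliding aluminium fence, 76 (x) x 18 (y) mm, top 52 mm above the bench, with a white pointer to the front over the scale rail. It slides along the guide's y, geared to the wheel. Origin on the guide's underside plane below its middle, axes as the guide's.
- pointer (a point): Middle of the black line (2 mm wide, lying along x) on the white pointer of the sliding fence, over the scale rail, 31 mm above the bench; axes as the guide's. It moves along the guide's y only.
- gauge_mark (a point): Centre of the top of the red gauge mark, a rider 8 mm wide along y on the scale rail, 22 mm above the bench, under the pointer's path; axes as the guide's. At the start it stands 25 to 65 mm from the pointer, on the fixed fence's side (+y). A push would shift it.
- small_jar: Small glass jar with a yellow lid, 36 mm across, 50 mm high, behind the guide; origin at the centre of its underside. A bystander.
- eraser: Eraser in a blue sleeve, 18x38x11 mm, lying behind the guide; origin at the centre of its underside. A bystander.
- ink_pot: Ink pot with a yellow lid, 52 mm across, 40 mm high, beside the wheel end of the guide; origin at the centre of its underside. A bystander.
- toy_globe: Toy globe on a red foot, 36 mm across, 50 mm high; origin at the centre of its underside. A bystander.
- tube: Red paint tube lying flat, 29x95x18 mm; origin at the centre of its underside. A bystander.
- tread: Brass knurled tread of the wheel with one white line: radius 28 mm, 30 mm wide along y, standing 24 mm out of the housing; origin at the wheel's centre, 50 mm above the bench, turning with the wheel. The tread floats on a soft rubber cushion: a finger on it pushes it down about 1 mm per N, up to 8 mm; beyond that it is solid.

How it is judged:
By the outcome, as a careful person would: the job done as asked, in the order asked, and still so for the second after the job is handed in, with the robot touching nothing.
It also fails if it takes over 51 s, if anything falls off the work surface, if the arm or the gripper's body presses on something with over 40 N, if the wrist force passes 120 N, or if a joint passes its speed limit or range.

### The arm

A 6-joint arm with a two-finger parallel gripper is mounted at the origin on a cart in front of the work surface, level with it; the furniture and walls round the work are solid. World frame = base frame: x ahead of the robot, y to its left, z up, the work surface at z = 0. Lengths are in m, angles in rad, forces in N, time in s.
With the tool pointing down it reaches from about 0.35 to 0.85 m from the base axis. Payload 8.1 kg.
Tool frame: the origin (TCP) lies on the centre line of the jaws, within the pads' length; the fingertips stand 14 mm ahead of it and the grasp point (between the pads) lies 5 mm behind it; z points along the fingers, y is the direction in which the jaws open and shut (so a half turn about z gives the same grasp; the last joint's range is limited). The gripper opens to 93 mm and grips with 3 to 60 N. Pads are 15 mm wide; open, the fingers measure 128 mm over their backs; the gripper's body (75 mm by 188 mm) begins 65 mm behind the grasp point.
Start: joints at [-1.376, 0.13, 1.488, -0, 1.523, -0.085], TCP at [0.166, -0.577, 0.233] pointing down, gripper open.
Joint ranges: [-2.96, 2.96], [-0.89, 2.26], [0.02, 2.5], [-1.34, 4.48], [0, 2.73], [-2.66, 2.66]. Speed limits (rad/s): [2.39, 2.39, 2.79, 3.14, 3.14, 3.14].

### API

Orientations are given as a rotation vector (axis times angle).
In Python, from plant import robot gives the robot as it stands.
- The arm moves only by the tool jog_arm, never from a script. Its argument "steps" is a list of rows, each a list of 7 numbers: the closure, from 0 (fully open) to 1 (shut), then the shift along the tool's x, y, z in m, then the turn, a rotation vector about the tool's x, y, z in rad. In form: [[jaw, tx, ty, tz, rx, ry, rz], ...]. A call has 1 to 5 rows; each row is the pose to reach, as a shift and turn from the pose measured when the call began, along the tool's axes at that moment; what a row does not reach only later rows make up. A row lasts 1/8 s, in which the tool goes at most 62.5 mm and 10.7 degrees, less where a joint would pass 70% of its speed; a pose out of reach is approached as far as the arm can. A call with a gripper value outside its range is refused whole. The fingers move at their own pace and stop on an object; "force" is the grip in N (left out, the last holds). Time passes only in rows, so rows that repeat a pose let the fingers close. It gives the time, the measured TCP pose, the force and the opening at its end, in the units of the state.
- robot.read_state(): the state, without advancing time (a new reading comes with each control period).
- robot.read_camera(name): name is "scene" or "top"; returns a dict with "image" (420x560x3 uint8, red, green, blue), "mtx" (3x3 intrinsics, pixels), "D" ([k1, k2, p1, p2, k3] as OpenCV has them; the pictures are not rectified), "extrinsics" (4x4, takes a point from camera to world coordinates). Camera axes: x right, y down, z forward; pixel columns grow to the right and rows downward; lengths in m; the calibration is good to about 2 mm. A picture is of the moment at which its call begins. There is no depth.
- robot.close_job(): hands the job in, once; it reports no verdict.
The state is a dict: "t": time; "q": joint angles; "dq": joint speeds; "joint_torque": joint torques, N m; "tool_pos": TCP position; "orientation": TCP orientation; "force": force on the tool from outside, world axes, zero at the start; "wrist_torque": the same for the moment, N m; "opening": finger opening in m.
Only numpy, scipy, OpenCV 4.12 (cv2) and the standard library are available. Lean on these libraries where they do the work, as an engineer would, in place of code of your own. Each camera call takes 0.05 s, during which the arm holds its last target.

## Working session

There is one attempt and no reset: what is moved stays moved. The work goes in short steps, Python scripts to look and compute and a tool call to move; the robot and the scene stay as the last step left them, time stands still between calls to the robot, and variables do not carry over. Pictures are saved under pics/ and viewed, and the job is handed in when it is done.

Besides the shell and the picture viewer there is one more tool, called after "Emit:" as name([rows], argument=value, ...), one row to a line, values as JSON. jog_arm: Moves the arm, as the interface text tells. Its arguments: {"type":"object","properties":{"steps":{"type":"array"},"force":{"type":"number"}},"required":["steps"]}

```bash
ls; mkdir -p pics
cat > h.py <<'E'
import numpy as np,cv2
from plant import robot
def cam(n,f=None):
    c=robot.read_camera(n)
    if f: cv2.imwrite('pics/'+f,c['image'][:,:,::-1])
    return c
def ray(c,px,z):
    p=cv2.undistortPoints(np.array([[px]],float),np.array(c['mtx']),np.array(c['D'])).ravel()
    E=np.array(c['extrinsics']);d=E[:3,:3]@np.array([p[0],p[1],1]);o=E[:3,3]
    return o+d*(z-o[2])/d[2]
E
python3 - <<'E'
from h import *
import pickle
d={n:cam(n,n+'0.png') for n in('scene','top')}
pickle.dump(d,open('c0.pkl','wb'))
print(robot.read_state())
for n in d: print(n,np.round(d[n]['extrinsics'],3).tolist())
E
```

```text
pics
{'t': 0.1, 'q': array([-1.37640046e+00,  1.31112795e-01,  1.48915243e+00, -7.26874808e-06,
        1.52297963e+00, -8.53777062e-02]), 'dq': array([-3.58466862e-04, -3.84525863e-03, -3.75151099e-03,  4.34824830e-05,
        1.08121498e-03, -3.41743633e-04]), 'joint_torque': array([ 7.47580634e-04, -5.61341643e+01, -4.93093443e+01,  7.69129512e-02,
        2.91498739e-02, -5.47702189e-05]), 'tool_pos': array([ 0.16562187, -0.57619066,  0.23168595]), 'orientation': array([-3.10927159e+00, -4.37806005e-01,  1.52702757e-04]), 'force': array([ 0.96679512, -0.5088605 ,  0.035859  ]), 'wrist_torque': array([-0.04768643,  0.01217144,  0.0379929 ]), 'opening': 0.09281911205031321}
scene [[0.856, -0.404, 0.323, 0.279], [-0.517, -0.651, 0.555, -0.759], [-0.014, -0.642, -0.766, 0.83], [0.0, 0.0, 0.0, 1.0]]
top [[0.014, -0.993, 0.115, 0.452], [-1.0, -0.013, 0.013, -0.197], [-0.011, -0.115, -0.993, 1.099], [0.0, 0.0, 0.0, 1.0]]
```

View pics/scene0.png

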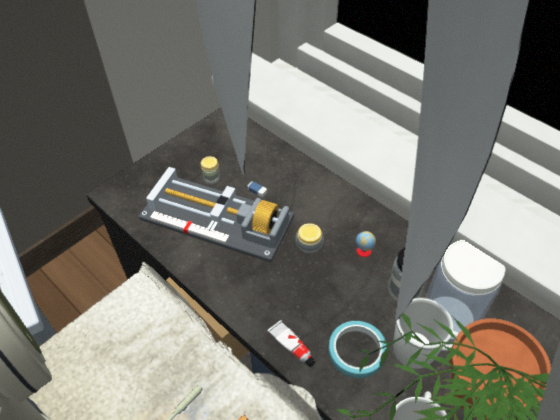

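View pics/top0.png

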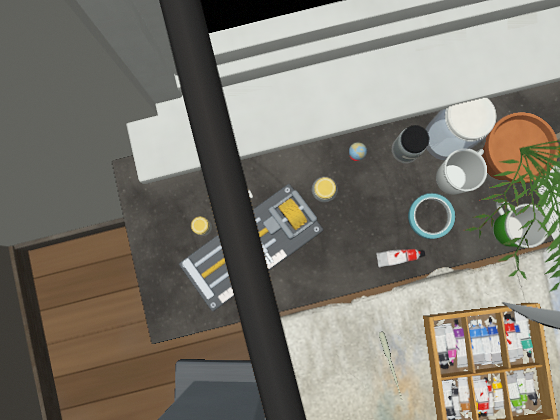

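Run:
```python
from h import *
import pickle
d=pickle.load(open('c0.pkl','rb'))
s=d['scene'];t=d['top']
cv2.imwrite('pics/sc_z.png',cv2.resize(s['image'][140:280,120:340,::-1],None,fx=3.6,fy=3.6,interpolation=2))
cv2.imwrite('pics/tp_z.png',cv2.resize(t['image'][170:320,160:360,::-1],None,fx=4,fy=4,interpolation=2)[:600])
def proj(c,P):
    E=np.linalg.inv(np.array(c['extrinsics']));r=cv2.Rodrigues(E[:3,:3])[0]
    return cv2.projectPoints(np.array(P,float),r,E[:3,3],np.array(c['mtx']),np.array(c['D']))[0].reshape(-1,2).round(0).tolist()
P=[[0,0,0],[0,0,.4],[.166,-.577,.22],[.3,0,0]]
print(proj(s,P),proj(t,P))
```

```text
[[-66.0, 291.0], [-222.0, 123.0], [95.0, 530.0], [93.0, 222.0]] [[188.0, 503.0], [128.0, 635.0], [526.0, 459.0], [192.0, 350.0]]
```

View pics/sc_z.png

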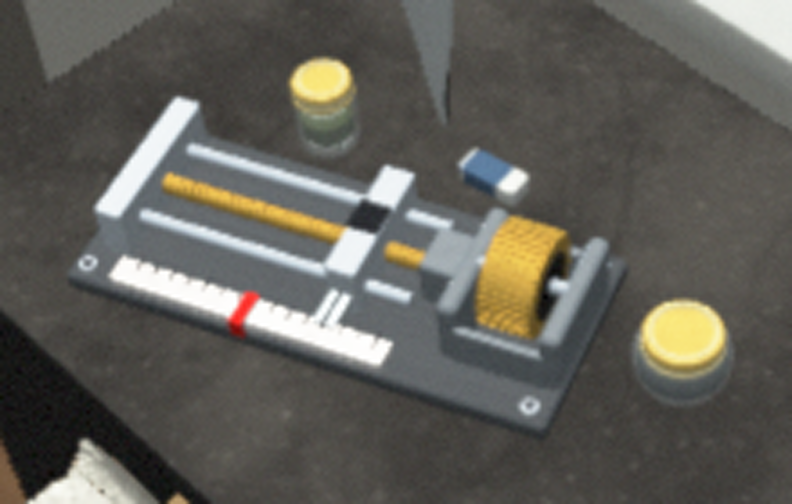

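View pics/tp_z.png

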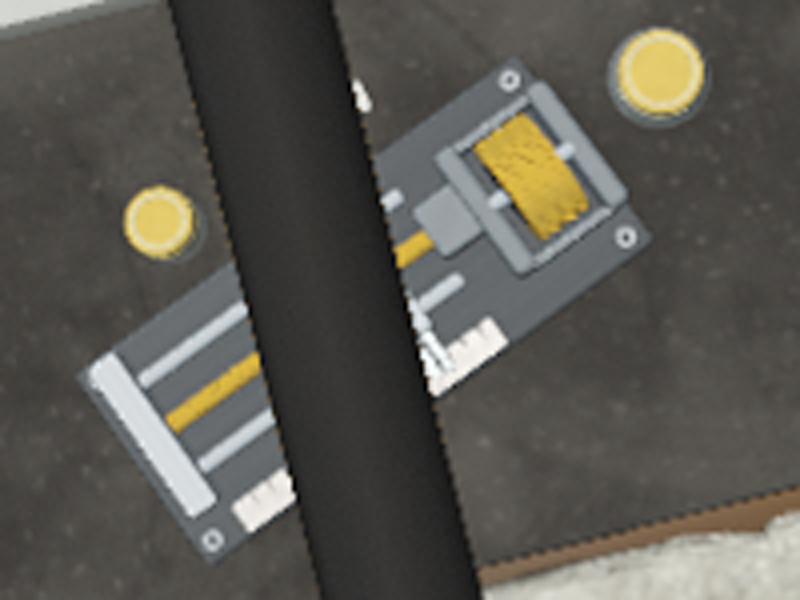

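```bash
cat >> h.py <<'E'
def proj(c,P):
    E=np.linalg.inv(np.array(c['extrinsics']));r=cv2.Rodrigues(E[:3,:3])[0]
    return cv2.projectPoints(np.array(P,float),r,E[:3,3],np.array(c['mtx']),np.array(c['D']))[0].reshape(-1,2).round(1).tolist()
def tri(c1,p1,c2,p2):
    a=ray(c1,p1,0);o1=np.array(c1['extrinsics'])[:3,3];b=ray(c2,p2,0);o2=np.array(c2['extrinsics'])[:3,3]
    d1=(a-o1)/np.linalg.norm(a-o1);d2=(b-o2)/np.linalg.norm(b-o2)
    k=np.linalg.lstsq(np.c_[d1,-d2],o2-o1,rcond=None)[0]
    A=o1+k[0]*d1;B=o2+k[1]*d2
    return (A+B)/2,np.linalg.norm(A-B)
E
python3 - <<'E'
from h import *
import pickle
d=pickle.load(open('c0.pkl','rb'))
s=d['scene'];t=d['top']
print('B',tri(s,(400,310),t,(505,305)))
# epipolar of A tip, B tip in top
for px in [(243,175),(400,310),(225,0),(475,0)]:
    print(px,[ (z,ray(s,px,z).round(2).tolist(),proj(t,[ray(s,px,z)])) for z in (0,.05,.1,.2,.3,.4,.5,.6)])
def S(u,v):return (120+u/3.6,140+v/3.6)
def T(u,v):return (160+u/4,170+v/4)
# screws of base plate z=.012
sc=[(88,262),(530,405)]
for q in sc: print('S screw',ray(s,S(*q),.012))
for q in [(510,80),(626,237),(212,540)]: print('T screw',ray(t,T(*q),.012))
print('T corners',[ray(t,T(*q),.012) for q in [(516,57),(650,238),(210,564),(78,377)]])
print('S corners',[ray(s,S(*q),.012) for q in [(627,262),(545,425),(70,275)]])
print('edge',[ray(t,q,0) for q in [(150,342),(115,158),(500,250)]])
E
```

```text
B (array([ 0.46632421, -0.54672433,  0.32791605]), np.float64(0.13175723051333987))
(243, 175) [(0, [0.61, -0.04, 0.0], [[217.4, 198.5]]), (0.05, [0.59, -0.09, 0.05], [[235.4, 205.1]]), (0.1, [0.57, -0.13, 0.1], [[255.4, 212.4]]), (0.2, [0.53, -0.22, 0.2], [[302.2, 229.5]]), (0.3, [0.49, -0.3, 0.3], [[361.2, 251.0]]), (0.4, [0.45, -0.39, 0.4], [[437.7, 278.9]]), (0.5, [0.41, -0.47, 0.5], [[539.6, 316.0]]), (0.6, [0.37, -0.56, 0.6], [[679.4, 366.9]])]
(400, 310) [(0, [0.69, -0.46, 0.0], [[419.2, 165.1]]), (0.05, [0.66, -0.48, 0.05], [[434.3, 172.2]]), (0.1, [0.64, -0.5, 0.1], [[450.9, 179.9]]), (0.2, [0.59, -0.53, 0.2], [[489.7, 198.1]]), (0.3, [0.54, -0.57, 0.3], [[538.2, 220.9]]), (0.4, [0.49, -0.61, 0.4], [[600.4, 250.4]]), (0.5, [0.44, -0.64, 0.5], [[682.1, 289.4]]), (0.6, [0.39, -0.68, 0.6], [[792.5, 343.0]])]
(225, 0) [(0, [0.9, 0.6, 0.0], [[-68.5, 64.2]]), (0.05, [0.87, 0.52, 0.05], [[-48.9, 71.7]]), (0.1, [0.83, 0.44, 0.1], [[-26.9, 80.1]]), (0.2, [0.75, 0.28, 0.2], [[25.6, 100.1]]), (0.3, [0.68, 0.11, 0.3], [[93.5, 126.1]]), (0.4, [0.6, -0.05, 0.4], [[184.1, 160.8]]), (0.5, [
[... 480 characters left out ...]
1839  0.012     ]
S screw [ 0.54919924 -0.24768839  0.012     ]
T screw [ 0.62749707 -0.18886764  0.012     ]
T screw [ 0.54739494 -0.24894848  0.012     ]
T screw [ 0.39178122 -0.04216717  0.012     ]
T corners [array([ 0.63949967, -0.19179356,  0.012     ]), array([ 0.54704035, -0.26115741,  0.012     ]), array([ 0.37983093, -0.04147965,  0.012     ]), array([0.47243244, 0.0283327 , 0.012     ])]
S corners [array([ 0.64088896, -0.19425068,  0.012     ]), array([ 0.54941835, -0.2622517 ,  0.012     ]), array([ 0.38147697, -0.04396649,  0.012     ])]
edge [array([0.31451354, 0.08582479, 0.        ]), array([0.69365297, 0.17610579, 0.        ]), array([ 0.5102462 , -0.62769079,  0.        ])]
```

Run:
```python
from h import *
import pickle
d=pickle.load(open('c0.pkl','rb'))
s=d['scene'];t=d['top']
for px in [(185,0),(215,100),(235,200),(262,310),(285,415)]:
    print(px,[ (z,ray(t,px,z).round(2).tolist()[:2],proj(s,[ray(t,px,z)])) for z in (.3,.4,.5,.6,.7,.8,.9,1.)])
print(s['mtx'],t['mtx'])
```

```text
(185, 0) [(0.3, [0.89, -0.02], [[357.9, 0.4]]), (0.4, [0.83, -0.05], [[344.9, -40.3]]), (0.5, [0.78, -0.07], [[328.6, -91.4]]), (0.6, [0.72, -0.09], [[307.3, -157.4]]), (0.7, [0.67, -0.11], [[278.7, -245.2]]), (0.8, [0.61, -0.13], [[238.5, -366.9]]), (0.9, [0.56, -0.15], [[179.1, -541.6]]), (1.0, [0.51, -0.18], [[90.3, -785.2]])]
(215, 100) [(0.3, [0.72, -0.08], [[298.2, 41.1]]), (0.4, [0.69, -0.09], [[285.7, -4.4]]), (0.5, [0.65, -0.11], [[270.0, -61.2]]), (0.6, [0.62, -0.12], [[249.7, -134.2]]), (0.7, [0.59, -0.14], [[222.9, -230.5]]), (0.8, [0.55, -0.15], [[185.8, -362.1]]), (0.9, [0.52, -0.17], [[133.0, -546.8]]), (1.0, [0.49, -0.18], [[59.6, -793.2]])]
(235, 200) [(0.3, [0.56, -0.11], [[226.5, 82.0]]), (0.4, [0.55, -0.12], [[215.0, 31.7]]), (0.5, [0.54, -0.13], [[200.6, -31.0]]), (0.6, [0.52, -0.14], [[182.4, -110.9]]), (0.7, [0.51, -0.15], [[158.6, -215.6]]), (0.8, [0.49, -0.16], [[126.6, -356.7]]), (0.9, [0.48, -0.18], [[82.9, -550.7]]), (1.0, [0.47, -0.19], [[28.2, -799.1]])]
(262, 310) [(0.3, [0.4, -0.16], [[139.6, 135.8]]), (0.4, [0.41, -0.16], [[129.6, 79.0]]), (0.5, [0.41, -0.17], [[117.3, 8.6]]), (0.6, [0.42, -0.17], [[102.0, -80.5]]), (0.7, [0.43, -0.18], [[82.5, -196.1]]), (0.8, [0.43, -0.18], [[57.5, -349.6]]), (0.9, [0.44, -0.19], [[26.1, -555.0]]), (1.0, [0.45, -0.19], [[-5.8, -805.3]])]
(285, 415) [(0.3, [0.25, -0.19], [[42.8, 193.5]]), (0.4, [0.28, -0.19], [[34.9, 129.7]]), (0.5, [0.3, -0.19], [[25.5, 51.0]]), (0.6, [0.33, -0.19], [[14.3, -48.0]]), (0.7, [0.35, -0.19], [[0.7, -175.2]]), (0.8, [0.38, -0.19], [[-15.3, -341.3]]), (0.9, [0.4, -0.2], [[-32.1, -558.1]]), (1.0, [0.43, -0.2], [[-38.7, -809.9]])]
[[546.56912841   0.         279.23184602]
 [  0.         546.56912841 206.66932172]
 [  0.           0.           1.        ]] [[535.9601825    0.         284.0839757 ]
 [  0.         535.9601825  214.23660387]
 [  0.           0.           1.        ]]
```

```bash
cat >> h.py <<'E'
G0=np.array([.5103,-.1168]);th=0.65
gx=np.array([np.cos(th),np.sin(th)]);gy=np.array([-gx[1],gx[0]])
def g(P): v=np.array(P)[:2]-G0; return np.round([v@gx*1e3,v@gy*1e3],1)
def w(x,y): return G0+gx*x/1e3+gy*y/1e3
from scipy.spatial.transform import Rotation as Ro
def togo(x,y,ztip,rz=True):
    """tool-axes shift to put fingertip at guide x,y (mm), tip height ztip m; and turn"""
    s=robot.read_state();R=Ro.from_rotvec(s['orientation'])
    p=np.r_[w(x,y),ztip+.014]
    Rt=Ro.from_matrix(np.c_[np.r_[gx,0],[gx[1],-gx[0],0],[0,0,-1]])
    print('t',s['t'],'tip g',g(s['tool_pos']),'ztip',s['tool_pos'][2]-.014,'F',s['force'].round(1),'shift',R.inv().apply(p-s['tool_pos']).round(4),'turn',(R.inv()*Rt).as_rotvec().round(3),'open',round(s['opening'],3))
def track(c):
    """pointer & red mark positions along guide y from the scene view"""
    im=c['image'].astype(int);H=cv2.cvtColor(c['image'],cv2.COLOR_RGB2HSV)
    # sample profile along rail at top of mark height
    r=((H[:,:,0]<8)|(H[:,:,0]>172))&(H[:,:,1]>150)&(H[:,:,2]>100)
    n,l,st,ce=cv2.connectedComponentsWithStats(r[160:280,130:300].astype(np.uint8))
    i=1+np.argmax(st[1:,4]);print('red',st[i],g(ray(c,ce[i]+[130,160],.021)))
    # profile along y at pointer height
    for x in (-54,-50,-46,-42):
        ys=np.arange(-80,140,.5)
        px=np.array(proj(c,[np.r_[w(x,y),.031] for y in ys]),np.float32)
        v=cv2.remap(c['image'],px[:,0].reshape(1,-1).copy(),px[:,1].reshape(1,-1).copy(),1)[0].astype(int)
        yield x,ys,v
E
python3 - <<'E'
from h import *
import pickle
d=pickle.load(open('c0.pkl','rb'))
s=d['scene'];t=d['top']
def S(u,v):return (120+u/3.6,140+v/3.6)
def T(u,v):return (160+u/4,170+v/4)
print('wheel axle T',g(ray(t,T(535,175),.078)),'walls T z.054',[g(ray(t,T(*q),.054)) for q in[(535,82),(627,195),(525,272),(437,150)]])
print('walls S .054',[g(ray(s,S(*q),.054)) for q in[(605,242),(550,345),(445,308)]])
print('screws',[g(ray(s,S(*q),.012)) for q in[(88,262),(530,405)]],[g(ray(t,T(*q),.012)) for q in [(510,80),(626,237),(212,540)]])
print('ptr line S',[g(ray(s,S(*q),.031)) for q in[(325,308),(331,306),(340,296)]],'T',g(ray(t,T(432,350),.031)))
print('red',g(ray(s,S(246,300),.022)))
for x,ys,v in track(s): print(x,[(y,int(k.sum()/3)) for y,k in zip(ys,v) if -30<y<0 and y%1==0])
togo(-25,-105,.12)
E
```

```text
wheel axle T [  -3.3 -104.4] walls T z.054 [array([  35.9, -133.7]), array([ -35.9, -136.6]), array([-36.6, -73.9]), array([ 37.5, -74.9])]
walls S .054 [array([  33.2, -137.3]), array([ -38.3, -135.7]), array([-35.7, -77.9])]
screws [array([-47.1, 131.5]), array([ -48.2, -127.7])] [array([  49.7, -128.3]), array([ -50.4, -127.7]), array([-49.2, 131.1])]
ptr line S [array([-42. , -11.2]), array([-39.7, -13.6]), array([-32.1, -15. ])] T [-39.  -14.6]
red [-46.1  34. ]
red [54 61  8 12 40] [-52.8  33.7]
-54 [(np.float64(-29.0), 252), (np.float64(-28.0), 252), (np.float64(-27.0), 252), (np.float64(-26.0), 248), (np.float64(-25.0), 242), (np.float64(-24.0), 243), (np.float64(-23.0), 248), (np.float64(-22.0), 250), (np.float64(-21.0), 250), (np.float64(-20.0), 247), (np.float64(-19.0), 244), (np.float64(-18.0), 244), (np.float64(-17.0), 246), (np.float64(-16.0), 243), (np.float64(-15.0), 230), (np.float64(-14.0), 227), (np.float64(-13.0), 227), (np.float64(-12.0), 238), (np.float64(-11.0), 242), (np.float64(-10.0), 248), (np.float64(-9.0), 249), (np.float64(-8.0), 249), (np.float64(-7.0),
[... 1849 characters left out ...]
loat64(-22.0), 114), (np.float64(-21.0), 128), (np.float64(-20.0), 177), (np.float64(-19.0), 228), (np.float64(-18.0), 239), (np.float64(-17.0), 248), (np.float64(-16.0), 245), (np.float64(-15.0), 235), (np.float64(-14.0), 212), (np.float64(-13.0), 194), (np.float64(-12.0), 214), (np.float64(-11.0), 236), (np.float64(-10.0), 243), (np.float64(-9.0), 239), (np.float64(-8.0), 215), (np.float64(-7.0), 173), (np.float64(-6.0), 142), (np.float64(-5.0), 120), (np.float64(-4.0), 108), (np.float64(-3.0), 105), (np.float64(-2.0), 104), (np.float64(-1.0), 103)]
t 0.1 tip g [-552.4 -157.1] ztip 0.21768595236270827 F [ 1.  -0.5  0. ] shift [ 0.4728 -0.2393  0.0981] turn [-0.002 -0.    -0.37 ] open 0.093
```

Run:
```python
from h import *
import pickle
d=pickle.load(open('c0.pkl','rb'));s=d['scene']
cv2.imwrite('pics/ptr.png',cv2.resize(s['image'][205:245,170:230,::-1],None,fx=12,fy=12,interpolation=0))
```

```text
(no output)
```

View pics/ptr.png

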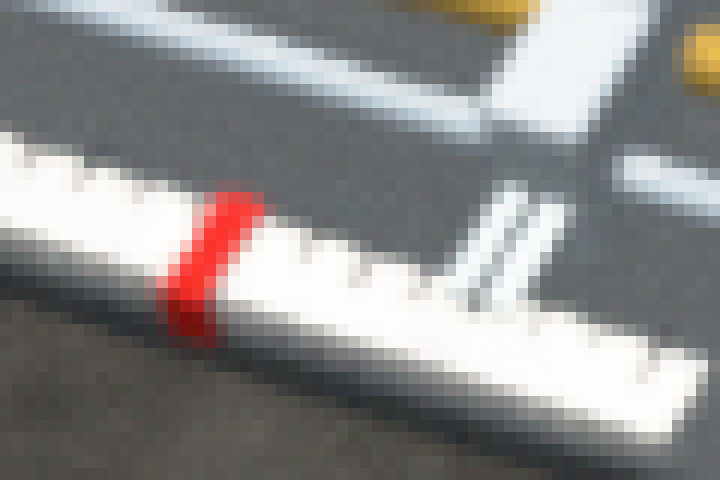

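Emit:
jog_arm([
  [1, 0.035, -0.045, 0.0, 0, 0, -0.05],
  [1, 0.07, -0.09, 0.01, 0, 0, -0.1],
  [1, 0.11, -0.135, 0.02, 0, 0, -0.15],
  [1, 0.15, -0.18, 0.03, 0, 0, -0.2],
  [1, 0.19, -0.225, 0.04, 0, 0, -0.25],
], force=5)

```text
t: 0.72
tool_pos: [0.2864, -0.3055, 0.1914]
orientation: [-3.03, -0.824, -0.0]
force: [0.4, -0.2, 0.2]
opening: 0.0474
```

Run:
```python
from h import *
s=robot.read_state();print(s['q'].round(2),s['tool_pos'].round(3),s['joint_torque'].round(0))
cam('scene','s1.png');cam('top','t1.png')
togo(-30,-105,.12)
```

```text
[-0.94 -0.36  2.02  0.    1.49  0.1 ] [ 0.286 -0.305  0.191] [ -8. -27. -50.  -0.   0.  -1.]
t 0.825 tip g [-289.7  -12.8] ztip 0.1762301116983993 F [-0.6 -1.   0.4] shift [0.2684 0.0624 0.0564] turn [-0.005 -0.002 -0.114] open 0.039
```

View pics/s1.png

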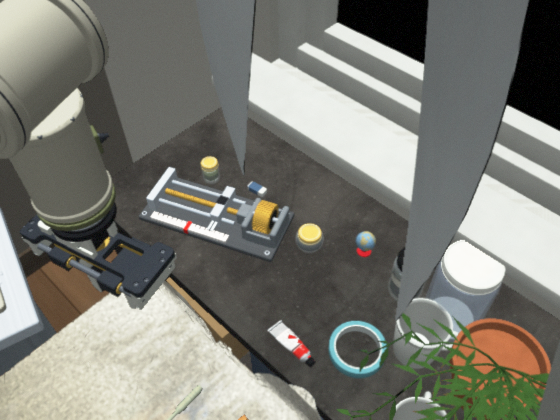

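View pics/t1.png

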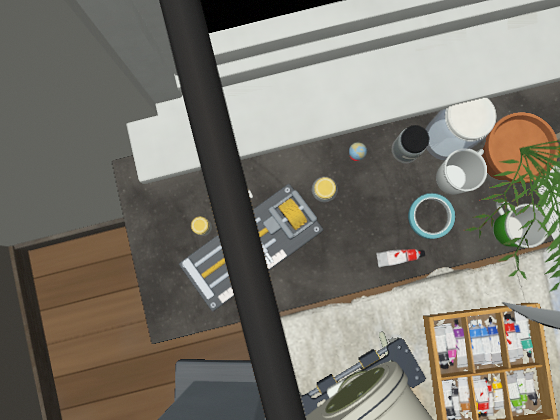

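Emit:
jog_arm([
  [1, 0.05, 0.012, 0.01, 0, 0, -0.03],
  [1, 0.11, 0.025, 0.02, 0, 0, -0.06],
  [1, 0.17, 0.038, 0.035, 0, 0, -0.09],
  [1, 0.22, 0.052, 0.045, 0, 0, -0.114],
  [1, 0.268, 0.062, 0.056, -0.005, -0.002, -0.114],
])

```text
t: 1.45
tool_pos: [0.551, -0.2184, 0.1335]
orientation: [2.977, 1.003, -0.0]
force: [-0.0, -1.1, 0.2]
opening: 0.0003
```

Run:
```python
from h import *
s=robot.read_state();print(s['q'].round(2),s['tool_pos'].round(3),s['joint_torque'].round(0))
cam('scene','s2.png');cam('top','t2.png')
togo(-20,-105,.078)
```

```text
[-0.46  0.18  1.62 -0.    1.34  0.46] [ 0.551 -0.218  0.134] [ -1. -60. -42.   0.   0.  -1.]
t 1.55 tip g [ -27.5 -104.2] ztip 0.1173867276008033 F [-1.4  0.3 -0.8] shift [0.0075 0.001  0.0394] turn [-0.003  0.001  0.003] open 0.001
```

View pics/s2.png

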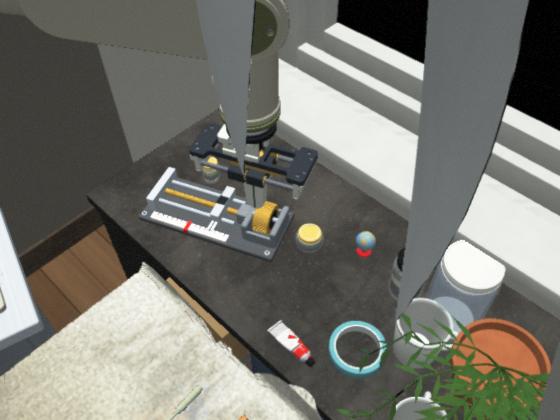

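View pics/t2.png

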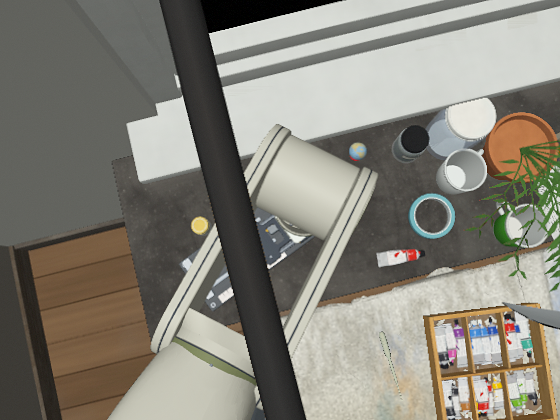

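Emit:
jog_arm([
  [1, 0.004, 0.001, 0.015, 0, 0, 0],
  [1, 0.0075, 0.001, 0.03, 0, 0, 0],
  [1, 0.0075, 0.001, 0.039, 0, 0, 0],
  [1, 0.0075, 0.001, 0.044, 0, 0, 0],
])

```text
t: 2.05
tool_pos: [0.5571, -0.2128, 0.0867]
orientation: [-2.973, -1.005, 0.003]
force: [-0.5, 0.7, 1.5]
opening: 0.0003
```

Run:
```python
from h import *
togo(20,-105,.073)
```

```text
t 2.05 tip g [ -20.8 -104.7] ztip 0.07266124191026689 F [-0.5  0.7  1.5] shift [ 0.0408  0.0003 -0.0004] turn [-0.004  0.001  0.002] open 0.0
```

Stroke 1, about 8 mm per row, then a look.

Emit:
jog_arm([
  [1, 0.008, 0, 0, 0, 0, 0],
  [1, 0.016, 0, 0, 0, 0, 0],
  [1, 0.024, 0, 0, 0, 0, 0],
  [1, 0.032, 0, 0, 0, 0, 0],
  [1, 0.041, 0, 0, 0, 0, 0],
])

```text
t: 2.68
tool_pos: [0.5907, -0.1876, 0.087]
orientation: [-2.973, -1.005, 0.002]
force: [-0.3, 0.7, 2.4]
opening: 0.0002
```

```bash
cat >> h.py <<'E'
def look(f=None):
    c=cam('scene',f)
    if f: cv2.imwrite('pics/z'+f,cv2.resize(c['image'][195:255,130:240,::-1],None,fx=7,fy=7,interpolation=0))
    for x,ys,v in track(c):
        if x in(-46,-42): 
            m=v.sum(1)/3; br=ys[(m>180)&(ys>-40)&(ys<80)]; 
            i=(ys>-30)&(ys<80)
            print(x,'bright',br.min() if len(br) else None, br.max() if len(br) else None,[int(k) for k in m[i][::4]] if f is None else '')
            # darkest within bright span
            if len(br)>4:
                k=(ys>br.min()+3)&(ys<br.max()-3)
                if k.any(): print('  dark line y',ys[k][m[k].argmin()],'mid',(br.min()+br.max())/2)
E
python3 - <<'E'
from h import *
look('s3.png')
togo(-21,-105,.09)
E
```

```text
red [54 61  8 12 40] [-52.8  33.7]
-46 bright -4.0 8.5 
  dark line y 2.0 mid 2.25
-42 bright -4.0 8.5 
  dark line y 2.0 mid 2.25
t 2.725 tip g [  22.1 -104.9] ztip 0.07290995035990502 F [0.8 0.5 0.6] shift [-0.0431 -0.     -0.0171] turn [-0.003 -0.     0.002] open 0.0
```

View pics/zs3.png

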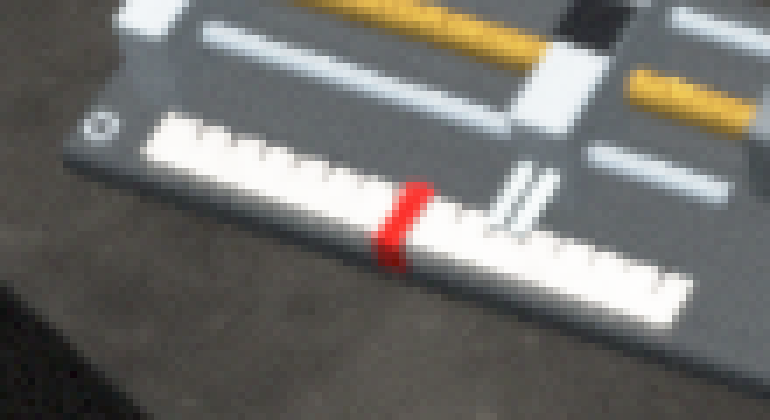

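Emit:
jog_arm([
  [1, 0, 0, -0.02, 0, 0, 0],
  [1, -0.02, 0, -0.02, 0, 0, 0],
  [1, -0.043, 0, -0.018, 0, 0, 0],
  [1, -0.043, 0, -0.008, 0, 0, 0],
  [1, -0.043, 0, 0, 0, 0, 0],
])

```text
t: 3.35
tool_pos: [0.5566, -0.2134, 0.0862]
orientation: [-2.974, -1.004, 0.001]
force: [-0.4, -1.0, 1.2]
opening: 0.0004
```

Run:
```python
from h import *
togo(20,-105,.073)
```

```text
t 3.35 tip g [ -21.6 -104.9] ztip 0.07221563980102799 F [-0.4 -1.   1.2] shift [ 0.0416  0.0002 -0.0008] turn [-0.003 -0.     0.001] open 0.0
```

Emit:
jog_arm([
  [1, 0.008, 0, -0.0005, 0, 0, 0],
  [1, 0.016, 0, -0.0005, 0, 0, 0],
  [1, 0.024, 0, -0.0005, 0, 0, 0],
  [1, 0.032, 0, -0.0005, 0, 0, 0],
  [1, 0.041, 0, -0.0005, 0, 0, 0],
])

```text
t: 3.98
tool_pos: [0.5901, -0.188, 0.087]
orientation: [-2.974, -1.005, 0.0]
force: [0.0, -0.9, 2.1]
opening: 0.0006
```

Emit:
jog_arm([
  [1, 0, 0, -0.02, 0, 0, 0],
  [1, -0.02, 0, -0.02, 0, 0, 0],
  [1, -0.043, 0, -0.018, 0, 0, 0],
  [1, -0.043, 0, -0.008, 0, 0, 0],
  [1, -0.043, 0, 0, 0, 0, 0],
])

```text
t: 4.6
tool_pos: [0.5552, -0.2143, 0.0861]
orientation: [-2.974, -1.003, 0.001]
force: [0.1, -0.2, 0.7]
opening: 0.0003
```

Run:
```python
from h import *
look('s4.png')
togo(20,-105,.073)
```

```text
red [54 61  7 12 39] [-53.1  33.7]
-46 bright 12.5 25.0 
  dark line y 18.5 mid 18.75
-42 bright 13.0 25.0 
  dark line y 19.0 mid 19.0
t 4.65 tip g [ -23.2 -104.2] ztip 0.07085324983522943 F [ 0.4 -0.6  0.8] shift [ 0.0432  0.0008 -0.0022] turn [-0.004  0.     0.001] open 0.001
```

View pics/zs4.png

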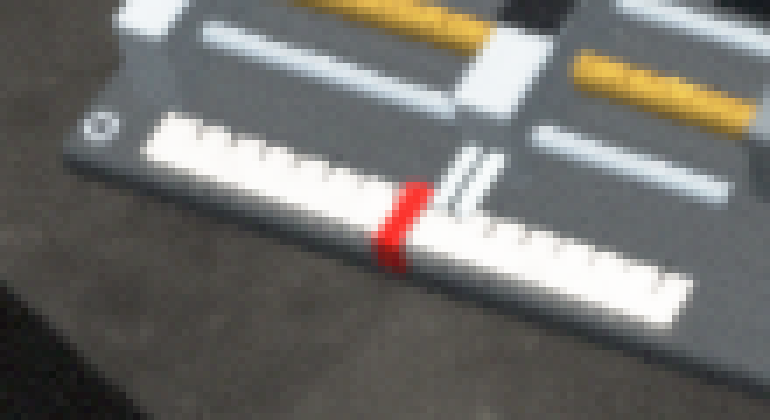

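Run:
```python
from h import *
im=cv2.imread('pics/s4.png')[:,:,::-1].copy();import pickle
c=pickle.load(open('c0.pkl','rb'))['scene']
ys=np.arange(20,50,.25)
for src,I in(('s0',c['image']),('s4',im)):
  for x in(-58,-55,-52,-49,-46,-43):
    px=np.array(proj(c,[np.r_[w(x,y),.022] for y in ys]),np.float32)
    v=cv2.remap(I,px[:,0].reshape(1,-1).copy(),px[:,1].reshape(1,-1).copy(),1)[0].astype(int)
    red=v[:,0]-v[:,1]; k=ys[red>90]
    print(src,x,(k.min(),k.max(),k.mean()) if len(k) else 0)
```

```text
s0 -58 (np.float64(30.25), np.float64(37.75), np.float64(34.0))
s0 -55 (np.float64(30.5), np.float64(37.5), np.float64(34.0))
s0 -52 (np.float64(30.25), np.float64(37.25), np.float64(33.75))
s0 -49 (np.float64(30.25), np.float64(37.75), np.float64(34.0))
s0 -46 (np.float64(30.0), np.float64(38.0), np.float64(34.0))
s0 -43 (np.float64(30.0), np.float64(38.0), np.float64(34.0))
s4 -58 (np.float64(30.25), np.float64(37.75), np.float64(34.0))
s4 -55 (np.float64(30.5), np.float64(37.5), np.float64(34.0))
s4 -52 (np.float64(30.25), np.float64(37.25), np.float64(33.75))
s4 -49 (np.float64(30.25), np.float64(37.75), np.float64(34.0))
s4 -46 (np.float64(30.0), np.float64(38.0), np.float64(34.0))
s4 -43 (np.float64(30.25), np.float64(38.0), np.float64(34.125))
```

Emit:
jog_arm([
  [1, 0.008, 0, -0.002, 0, 0, 0],
  [1, 0.016, 0, -0.002, 0, 0, 0],
  [1, 0.024, 0, -0.002, 0, 0, 0],
  [1, 0.03, 0, -0.002, 0, 0, 0],
  [1, 0.034, 0, -0.002, 0, 0, 0],
])

```text
t: 5.28
tool_pos: [0.5828, -0.1929, 0.0872]
orientation: [-2.973, -1.005, 0.001]
force: [0.3, -0.5, 4.2]
opening: 0.0005
```

Run:
```python
from h import *
robot.read_camera('scene');look('s5.png')
togo(20,-105,.073)
```

```text
red [54 64  5  9 27] [-57.4  33.4]
-46 bright 26.0 38.5 
  dark line y 33.0 mid 32.25
-42 bright 26.0 38.5 
  dark line y 33.0 mid 32.25
t 5.375 tip g [  11.5 -104.5] ztip 0.07315035774510363 F [ 0.4 -0.6  4.3] shift [0.0085 0.0006 0.0002] turn [-0.004 -0.     0.002] open 0.0
```

View pics/zs5.png

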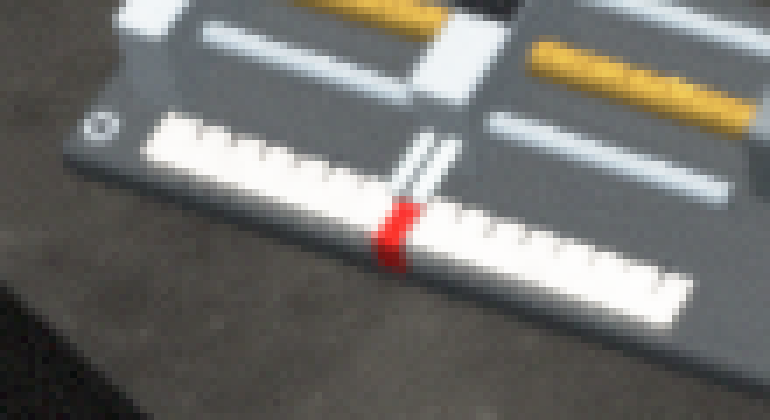

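Emit:
jog_arm([
  [1, 0.002, 0, 0, 0, 0, 0],
  [1, 0.004, 0, 0, 0, 0, 0],
  [1, 0.004, 0, 0, 0, 0, 0],
  [1, 0.004, 0, -0.01, 0, 0, 0],
  [1, 0.004, 0, -0.03, 0, 0, 0],
])

```text
t: 6.0
tool_pos: [0.5846, -0.1901, 0.1165]
orientation: [-2.971, -1.004, 0.005]
force: [-0.4, -0.9, -0.8]
opening: 0.0006
```

Run:
```python
from h import *
robot.read_camera('scene');look('s6.png')
togo(20,-105,.073)
```

```text
red [54 64  5  9 27] [-57.4  33.4]
-46 bright 28.0 40.0 
  dark line y 34.5 mid 34.0
-42 bright 27.5 40.0 
  dark line y 34.5 mid 33.75
t 6.1 tip g [  16.4 -106. ] ztip 0.10664163851007337 F [ 0.5 -0.7  0.9] shift [ 0.0036 -0.001   0.0337] turn [ 0.    -0.003  0.002] open 0.001
```

View pics/zs6.png

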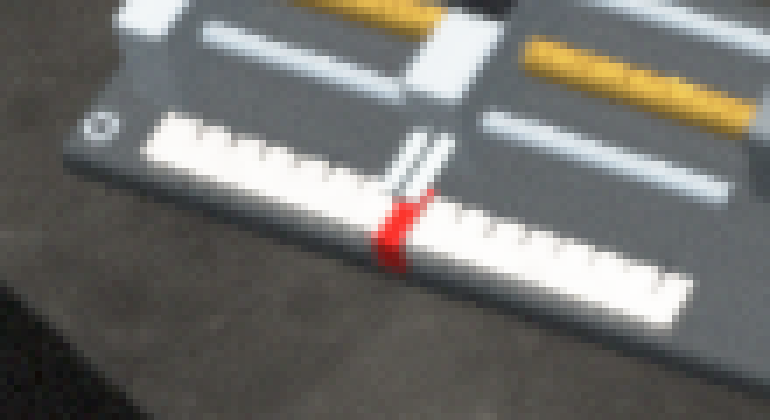

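View pics/s6.png

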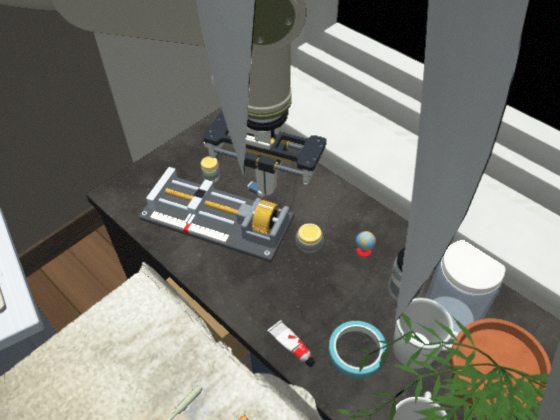

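Emit:
jog_arm([
  [1, 0, 0, -0.015, 0, 0, 0],
  [1, 0, 0, -0.03, 0, 0, 0],
  [1, 0, 0, -0.03, 0, 0, 0],
  [1, 0, 0, -0.03, 0, 0, 0],
])

```text
t: 6.6
tool_pos: [0.5873, -0.1913, 0.1505]
orientation: [-2.975, -1.005, -0.004]
force: [0.8, 0.6, -0.6]
opening: 0.0001
```

Run:
```python
from h import *
look('s7.png')
togo(20,-105,.073)
print(robot.close_job())
```

```text
red [54 64  5  9 27] [-57.4  33.4]
-46 bright 28.0 40.0 
  dark line y 34.5 mid 34.0
-42 bright 27.5 40.0 
  dark line y 34.5 mid 33.75
t 6.65 tip g [  16.1 -105.7] ztip 0.135985383598926 F [-0.1 -0.2 -0.7] shift [ 0.0038 -0.0006  0.063 ] turn [-0.001 -0.002  0.002] open 0.001
the job is handed in; nothing more can be done
None
```

I rolled the wheel with the closed fingertips in three strokes and one small nudge, pressed about 5 mm into the tread. I then lifted the finger about 58 mm clear and handed the job in at 6.65 s.

- **Pointer position:** in the last scene picture the black line reads y ≈ 34.0–34.5 mm in the guide's frame. The red mark was centred at y ≈ 34.0 mm, spanning 30–38 mm, so the line is about 0–0.5 mm off centre.
- **Red mark:** it had not shifted before the last stroke. Afterwards the pointer partly covers it, but it looks to be in the same place.
- **Force:** the largest reading on the tool, taken at the end of each move, was about 4 N.
- **Things round the guide:** in the scene picture after the first lift they look to be where they stood; I judged this by eye.

The result rests on the scene camera alone, because a dark beam hides the pointer and mark in the top view. No check failed. The one disagreement was a 1.5–2 mm offset between the two cameras on the guide's position, which should not affect the pointer against the mark.

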